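# Tuck the hold-down tab over a clay tile

## Task

Secure the clay tile on the carving board: with your fingertips, fold the upright springy steel tab down over the tile, then, while it is held down, push it along (the raised ridge is there to push against) until its free edge is fully tucked beneath the metal lip at the other end, so that it stays down when you let go. Do not pick anything up; leave the tile lying where it is and everything else on the table undisturbed, and finish clear of it all.

Things in the scene. Friction and masses are not known exactly. Their poses are not given: they have to be found in the camera images.
- board: Plywood carving board fixed to the table, 260 x 180 x 18 mm (x from -125 to +135 mm, y +-90 mm in its own frame); origin at its underside, z up. Its +x points from the hinge end to the lip end; the tab lies along its middle line (y = 0). At the hinge end two aluminium cheeks (outer faces at y = +-34 mm, x -100 to -34 mm, up to z 48 mm) carry the tab; at the other end is the lip. Low fences (up to z 25 mm) run along the tile at y = +-47 mm.
- tile_center (a point): Centre of the loose terracotta clay tile, 90 x 80 x 14 mm, lying flat on the board beneath where the tab comes down (its top 32 mm above the table, near board x = +20 mm).
- tab (a joint): Hinge of the tab, rad: 0 = folded flat over the tile (mechanical stop, tab level, 2.5 mm clear above the tile), 1.57 = standing upright; stop at 2.0. A spring of 0.12 N m/rad, at rest at 1.5 rad, lifts the tab again when it is let go untucked: holding it flat takes about 2 to 3 N near the ridge. The tab swings about the board's y axis, its free end towards the lip as it folds.
- tab_slide (a joint): How far the whole tab, hinge pin included, has been pushed towards the lip (along the board's +x) in the slots of the cheeks, m: 0 at the start, 0.028 = fully home at the stop. Stiff: moves only under more than about 5 N and stays where it is left.
- tab_hinge (a point): Point on the tab's hinge axis, on its middle line; at tab_slide = 0 it is at board x = -80 mm, z = 36.5 mm (and moves to x = -52 mm).
- tab_ridge (a point): Middle of the top of the ridge on the tab. The tab is a flat steel strip 143 mm long from the hinge axis, 44 mm wide, 4 mm thick (hinge axis in mid-thickness). The ridge is a straight bar across the tab, 38 mm long, 6 mm thick, 10 mm proud of the outer face (the upper one when folded), centred 100 mm from the hinge axis; this point is 12 mm from the mid-thickness. When the tab stands upright the ridge faces away from the lip.
- tab_edge (a point): Middle of the tab's free edge, 143 mm from the hinge axis, mid-thickness. Folded flat at tab_slide = 0 it lies 18 mm short of lip_edge.
- lip_edge (a point): Where the flat underside of the fixed lip begins: board x = +81 mm, y = 0, z = 40 mm. The lip is an aluminium plate 64 mm wide and 6 mm thick reaching back towards +x from here, with a flared nose reaching 11 mm towards the hinge and rising to guide the tab's edge in. Tab lying flat has its upper face 1.5 mm below this point; fully home its edge is 10 mm beyond it.
- jar_a_mid (a point): Bystander: large screw-top jar standing upright, grey with white cap, 68 mm diameter, 90 mm tall; point at its centre, half-way up.
- jar_b_mid (a point): Bystander: smaller screw-top jar standing upright, ochre with white cap, 56 mm diameter, 75 mm tall; point at its centre, half-way up.
- clay_block: Bystander: raw block of clay on the table, 70 x 50 x 45 mm; origin at the centre of its underside.
- ruler: Bystander: dark flat steel rule, 200 x 28 x 3 mm, lying on the table beyond the lip; origin at the centre of its underside, long along its x.
- pencil: Bystander: flat black carpenter's pencil, 140 x 12 x 7 mm, lying on the table; origin at the centre of its underside, long along its x.
- scraper: Bystander: small clay scraper, 110 x 13 x 10 mm, wooden handle and steel blade, lying on the board's left margin (about 73 mm to +y of the board's middle line); origin on its underside, long along its x.
Mind the look-alikes: they are no part of the job. Of the things shaped like the part that bears tile_center, the terracotta one is meant.

How it is judged (in metres and radians):
On the way, in this order (a step that is already met when the one before it is completed fails the run):
1. the tab is folded down over the tile, still short of the lip (value of joint tab below 0.15 rad and value of joint tab_slide below 0.018 m), for 0.05 s.
2. its edge is tucked beneath the lip (value of joint tab below 0.035 rad and value of joint tab_slide above 0.022 m), for 0.2 s.
At the end, for the whole second after the job is handed in: The tab lies flat (under 0.035 rad), pushed at least 22 mm of its 28 mm towards the lip so that its edge is held under it, at rest; the tile lies on the board within 10 mm of its start (all of step 2 and velocity of joint tab below 0.05 rad/s and not (distance of tile_center from where it was at the start of the episode above 0.01 m or z of tile_center in the frame of board above 0.031 m)); the robot touches nothing.
It fails at once if the tile is lifted or shoved more than 10 mm (distance of tile_center from where it was at the start of the episode above 0.01 m or z of tile_center in the frame of board above 0.031 m).
It fails at once if a bystander is moved more than 15 mm (distance of any of jar_a_mid, jar_b_mid, clay_block, ruler, pencil, scraper from where it was at the start of the episode above 0.015 m).
It also fails if it takes over 40 s, if anything falls off the work surface, if the arm or the gripper's body presses on something with over 40 N, if the wrist force passes 120 N, or if a joint passes its speed limit or range.

## Robot

A 7-joint arm with a two-finger parallel gripper is mounted at the origin on the work surface. World frame = base frame: x ahead of the robot, y to its left, z up, the work surface at z = 0. Lengths are in mm, angles in rad, forces in N, time in s.
With the tool pointing down it reaches from about 350 to 900 mm from the base axis. Payload 19.9 kg.
Tool frame: the origin (TCP) lies at the very end of the fingers, on their centre line; the grasp point (between the pads) lies 19 mm behind it; z points along the fingers, y is the line along which they close (so a half turn about z gives the same grasp; the last joint's range is limited). The gripper opens to 85 mm and grips with 20 to 120 N. Pads are 22 mm wide; open, the fingers measure 114 mm over their backs; the gripper's body (76 mm by 85 mm) begins 54 mm behind the grasp point. The pads swing forward as they close: fully open they stand 13 mm farther back than shut.
Start: joints at [1.248, 0.417, -0.01, 1.614, 0.005, 1.111, -0.053], TCP at [173.198, -600.503, 231.26] pointing down, gripper open.
Joint ranges: [-2.81, 2.81], [-0.39, 2.02], [-1.27, 1.25], [0.06, 2.57], [-1.19, 4.33], [0.19, 2], [-2.82, 2.82]. Speed limits (rad/s): [1.89, 1.89, 2.39, 2.39, 3.01, 3.01, 3.01].

## Interface

Orientations are given as a unit quaternion [x, y, z, w].
In Python, from bench import manip gives the robot as it stands.
- The arm moves only by the tool play_rows, never from a script. Its argument "series" is a list that holds one entry, the list of rows, each a list of 7 numbers: the turn, a rotation vector about the tool's x, y, z in degrees, then the shift along the tool's x, y, z in mm, then the opening, from 0 (shut) to 1 (fully open). A call has 1 to 12 rows; each row is the pose to reach, as a shift and turn from the pose commanded when the call began, along the tool's axes at that moment; what a row does not reach only later rows make up. A row lasts 1/10 s, in which the tool goes at most 50 mm and 8.59 degrees, less where a joint would pass 70% of its speed; a pose out of reach is approached as far as the arm can. A call with a gripper value outside its range is refused whole. The fingers move at their own pace and stop on an object; the grip force is fixed at half the most. Time passes only in rows, so rows that repeat a pose let the fingers close. It gives the time, the measured TCP pose, the force, the opening and the grip force at its end, in the units of the state.
- manip.sense(): the state, without advancing time (a new reading comes with each control period).
- manip.camera(name): name is "scene" or "side" or "wrist"; returns (picture, depth): 420x560x3 uint8, blue, green, red; 420x560 float32, mm along the optical axis (not along the pixel's ray), 0 where there is no reading.
- manip.camera_params(name): a dict with "intrinsics" (3x3 intrinsics, pixels), "camera_from_world" (4x4, takes a point from world to camera coordinates); the wrist camera has in their place "hand_eye" (4x4, takes a point from camera to tool coordinates, whose origin is the TCP and whose axes are the flange's). Camera axes: x right, y up, looking along -z (the intrinsics and any distortion apply to the point x, -y, -z); pixel columns grow to the right and rows downward; lengths in mm; the calibration is good to about 2 mm. A picture is of the moment at which its call begins: read the wrist's pose just before it. camera_params takes no time and is no camera call.
- manip.finish_job(): hands the job in; it is judged then, once.
The state is a dict: "time": time; "joints": joint angles; "joint_vel": joint speeds; "joint_efforts": joint torques, N m; "eef_pos": TCP position; "orientation": TCP orientation; "contact_force": force on the tool from outside, world axes, zero at the start; "ft_torque": the same for the moment, N m; "width": finger opening in mm; "finger_force": force on a finger pad.
Only numpy, scipy, OpenCV 4.12 (cv2) and the standard library are available. Lean on these libraries where they do the work, as an engineer would, in place of code of your own. Each camera call takes 0.05 s, during which the arm holds its last target. There are 200 camera calls.

## Working session

There is one attempt and no reset: what is moved stays moved. The work goes in short steps, Python scripts to look and compute and a tool call to move; the robot and the scene stay as the last step left them, time stands still between calls to the robot, and variables do not carry over. Pictures are saved under pics/ and viewed, at most 10 in all, crops included, and the job is handed in when it is done.

Besides the shell and the picture viewer there is one more tool, called after "Emit:" as name(argument=value, ...) on one line, values as JSON. play_rows: Moves the arm, as the interface text tells. Its arguments: {"type":"object","properties":{"series":{"type":"array"}},"required":["series"]}

```bash
mkdir -p pics; cat > h.py <<'E'
import numpy as np, cv2
from bench import manip
def snap(n,tag):
    s=manip.sense(); p,d=manip.camera(n); cv2.imwrite(f'pics/{tag}.png',p); np.savez(f'pics/{tag}.npz',p=p,d=d,pos=s['eef_pos'],q=s['orientation']); return s,p,d
E
python3 - <<'E'
from h import *
for n in ['scene','side']:
    s,p,d=snap(n,n+'0'); c=manip.camera_params(n); print(n,np.round(c['intrinsics'],1).tolist(),np.round(c['camera_from_world'],4).tolist(),[k for k in c], (d>0).mean())
c=manip.camera_params('wrist');print(c)
print(s)
E
```

```text
scene [[493.7, 0.0, 283.8], [0.0, 493.7, 214.5], [0.0, 0.0, 1.0]] [[-0.6411, 0.7673, -0.0109, 378.0551], [-0.6651, -0.5485, 0.5067, 346.0831], [0.3828, 0.3321, 0.8621, -1401.0082], [0.0, 0.0, 0.0, 1.0]] ['intrinsics', 'camera_from_world'] 0.9959438775510204
side [[385.8, 0.0, 277.5], [0.0, 385.8, 215.2], [0.0, 0.0, 1.0]] [[0.964, -0.2655, 0.0129, -547.5863], [0.1343, 0.5285, 0.8383, -118.6465], [-0.2294, -0.8064, 0.5451, -724.7995], [0.0, 0.0, 0.0, 1.0]] ['intrinsics', 'camera_from_world'] 0.9959523809523809
{'intrinsics': array([[319.24328307,   0.        , 276.97372832],
       [  0.        , 319.24328307, 206.20528736],
       [  0.        ,   0.        ,   1.        ]]), 'hand_eye': array([[ 2.26232146e-04,  9.58533710e-01,  2.84979079e-01,
         7.15674830e+01],
       [ 9.99999635e-01,  1.79906158e-05, -8.54366839e-04,
        -8.19120420e-01],
       [-8.24066365e-04,  2.84979168e-01, -9.58533356e-01,
        -1.43670872e+02],
       [ 0.00000000e+00,  0.00000000e+00,  0.00000000e+00,
         1.00000000e+00]])}
{'time': 0.05, 'joints': array([ 1.24853058,  0.4179416 , -0.01031809,  1.61416321,  0.00469727,
        1.11071601, -0.05297904]), 'joint_vel': array([ 0.00197333,  0.00080916,  0.00049417, -0.00214997,  0.00105263,
        0.00128037, -0.00066838]), 'joint_efforts': array([ 3.21827167e-03, -8.66693616e+01,  6.81982543e-01, -4.36143386e+01,
        1.92216632e-02,  4.92756546e-03, -4.04455102e-05]), 'eef_pos': array([ 173.08531071, -600.19470845,  230.68502304]), 'orientation': array([ 9.90159396e-01,  1.39942871e-01, -1.24760069e-04, -5.89029696e-04]), 'contact_force': array([-0.1678897 , -1.01264583,  0.33681169]), 'ft_torque': array([ 0.00827608, -0.0009489 ,  0.04839637]), 'finger_force': 0.0, 'width': 85.59764828946058}
```

View pics/scene0.png

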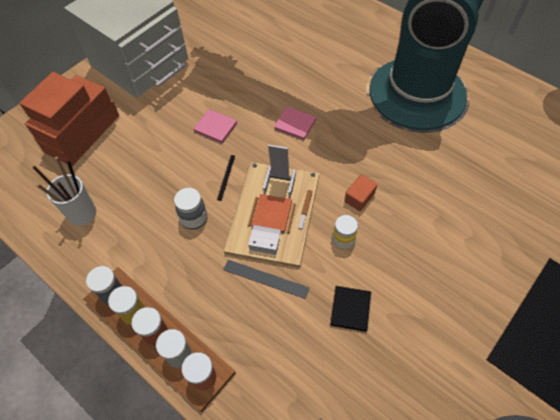

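View pics/side0.png

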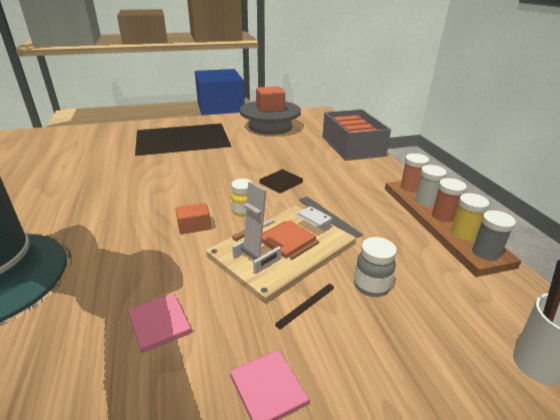

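The scene view shows the board with corners near (251,165), (318,173), (302,264) and (227,256). The tab stands upright at (280,165) and the lip is at (265,240). jar_a is at (190,208), the pencil at (227,177), and the ruler at (266,279). The side view agrees.

```bash
cat >> h.py <<'E'
def cloud(n,d):
    c=manip.camera_params(n); K=c['intrinsics']; v,u=np.mgrid[:d.shape[0],:d.shape[1]]
    P=np.stack([(u-K[0,2])/K[0,0]*d,-(v-K[1,2])/K[1,1]*d,-d],-1)
    T=np.linalg.inv(c['camera_from_world']); return P@T[:3,:3].T+T[:3,3]
def proj(n,X):
    c=manip.camera_params(n); K=c['intrinsics']; T=c['camera_from_world']; p=X@T[:3,:3].T+T[:3,3]
    return np.stack([K[0,0]*p[...,0]/-p[...,2]+K[0,2],K[1,1]*p[...,1]/p[...,2]+K[1,2]],-1)
def ray(n,uv,z):
    c=manip.camera_params(n); K=c['intrinsics']; T=np.linalg.inv(c['camera_from_world'])
    uv=np.atleast_2d(uv); D=np.stack([(uv[:,0]-K[0,2])/K[0,0],-(uv[:,1]-K[1,2])/K[1,1],-np.ones(len(uv))],-1)@T[:3,:3].T
    return T[:3,3]+D*((z-T[2,3])/D[:,2])[:,None]
E
python3 - <<'E'
from h import *
print(ray('scene',[[251,165],[318,173],[302,264],[227,256]],18).round(1).tolist())
print(ray('side',[[208,251],[265,291],[356,240],[297,208]],18).round(1).tolist())
for n in ['scene','side']:
    z=np.load(f'pics/{n}0.npz'); d=z['d'];W=cloud(n,d)
    c=ray('scene',[[251,165],[318,173],[302,264],[227,256]],18).mean(0)
    near=np.hypot(*(W[...,:2]-c[:2]).transpose(2,0,1))<170
    m=near&(abs(W[...,2]-18)<5)
    m=cv2.morphologyEx(m.astype(np.uint8),cv2.MORPH_OPEN,np.ones((3,3)))
    pts=W[m>0][:,:2].astype(np.float32); print(n,cv2.minAreaRect(pts),len(pts), np.median(W[near&(W[...,2]<10)][:,2]))
    hi=near&(W[...,2]>90); print('tab top',W[hi].min(0).round(),W[hi].max(0).round(),hi.sum())
    crop={'scene':(130,300,170,400),'side':(165,325,190,410)}[n]
    a=z['p'][crop[0]:crop[1],crop[2]:crop[3]]; cv2.imwrite(f'pics/{n}0c.png',cv2.resize(a,None,fx=3.4,fy=3.4,interpolation=cv2.INTER_CUBIC))
E
```

```text
[[497.7, -185.4, 18.0], [409.1, -38.5, 18.0], [630.1, 87.6, 18.0], [723.6, -56.9, 18.0]]
[[411.0, -44.4, 18.0], [494.5, -182.9, 18.0], [715.6, -84.6, 18.0], [634.2, 67.0, 18.0]]
scene ((563.4852905273438, -56.45733642578125), (265.0643615722656, 180.4663848876953), 28.23590660095215) 4175 0.09588107858417061
tab top [ 482. -112.   90.] [516. -67. 182.] 406
side ((543.7378540039062, -23.96466064453125), (260.6187744140625, 259.98504638671875), 28.090011596679688) 4283 -0.05347524471312681
tab top [ 481. -116.   90.] [514. -71. 179.] 843
```

View pics/scene0c.png

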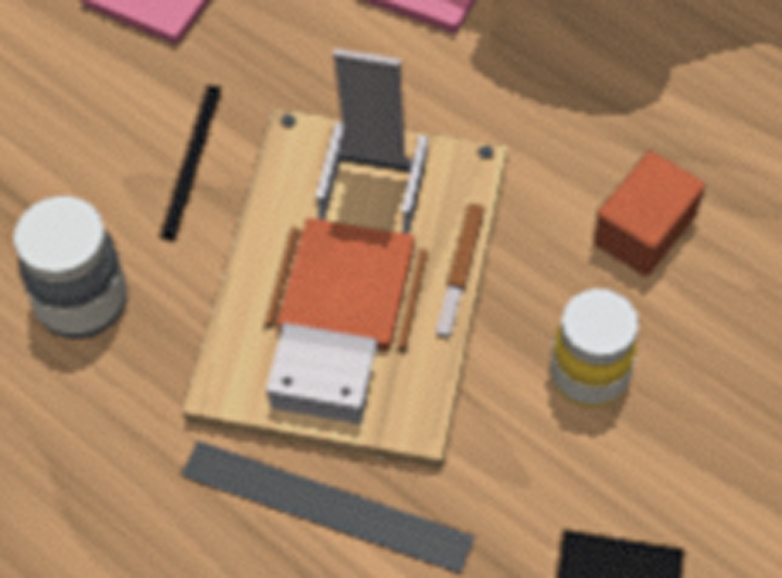

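The crop shows the board clearly: tab at (370,110), tile at (345,285), lip at (320,370), and scraper on its left margin. The board centre is about (563,-56), with yaw about 28°. Next I shut the fingers and hover behind the tab.

Emit:
play_rows(series=[[[0,0,-2,40,-38,0,0.5],[0,0,-4,75,-71,0,0],[0,0,-6,110,-104,0,0],[0,0,-8,145,-137,0,0],[0,0,-10,180,-170,0,0],[0,0,-12,215,-203,0,0],[0,0,-12,250,-236,0,0],[0,0,-12,285,-270,0,0],[0,0,-12,320,-303,0,0],[0,0,-12,355,-336,0,0],[0,0,-12,385,-364,0,0],[0,0,-12,412,-390,0,0]]])

```text
time: 1.3
eef_pos: [461.6, -109.6, 231.3]
orientation: [0.97, 0.243, -0.0, -0.0]
contact_force: [0.9, -1.6, 1.0]
width: -0.0
finger_force: 0.0
```

Emit:
play_rows(series=[[[0,0,0,0,0,0,0],[0,0,0,0,0,0,0],[0,0,0,0,0,0,0],[0,0,0,0,0,0,0]]])

```text
time: 1.7
eef_pos: [460.5, -112.6, 231.2]
orientation: [0.97, 0.242, -0.0, 0.0]
contact_force: [-0.0, -0.7, 0.6]
width: -0.3
finger_force: 0.0
```

```bash
cat >> h.py <<'E'
from scipy.spatial.transform import Rotation as R
def wcloud(tag):
    z=np.load(f'pics/{tag}.npz'); d=z['d']; c=manip.camera_params('wrist'); K=c['intrinsics']; v,u=np.mgrid[:d.shape[0],:d.shape[1]]
    P=np.stack([(u-K[0,2])/K[0,0]*d,-(v-K[1,2])/K[1,1]*d,-d],-1); T=c['hand_eye']
    return (P@T[:3,:3].T+T[:3,3])@R.from_quat(z['q']).as_matrix().T+z['pos'], z['p']
E
python3 - <<'E'
from h import *
s,p,d=snap('wrist','w1'); print({k:np.round(s[k],3) for k in ['time','joints','eef_pos','orientation','width','contact_force']})
W,p=wcloud('w1'); yaw=np.radians(28.2); c,sn=np.cos(yaw),np.sin(yaw); O=np.array([559.1,-58.8])
x=(W[...,0]-O[0])*c+(W[...,1]-O[1])*sn; y=-(W[...,0]-O[0])*sn+(W[...,1]-O[1])*c; z=W[...,2]
m=(abs(x)<200)&(abs(y)<140)&(abs(z-18)<4)&(d>0); m=cv2.morphologyEx(m.astype(np.uint8),cv2.MORPH_OPEN,np.ones((3,3)))>0
print('board pts b-frame', np.percentile(x[m],[.5,99.5]),np.percentile(y[m],[.5,99.5]),np.median(z[m]), cv2.minAreaRect(np.stack([x[m],y[m]],-1).astype(np.float32)))
m=(z>60)&(z<190)&(abs(x+75)<30)&(abs(y)<40)&(d>0); 
if m.any(): print('tab', x[m].min(),x[m].max(),np.percentile(y[m],[1,99]),z[m].max(),m.sum()); mm=m&(z>150); print('top',np.median(x[mm]),np.percentile(y[mm],[2,98]))
E
```

```text
{'time': np.float64(1.7), 'joints': array([ 0.564,  0.168, -0.429,  1.964,  0.082,  1.026, -0.984]), 'eef_pos': array([ 460.545, -112.58 ,  231.227]), 'orientation': array([ 0.97 ,  0.242, -0.   ,  0.   ]), 'width': np.float64(-0.349), 'contact_force': array([-0.017, -0.718,  0.629])}
board pts b-frame [-125.7793523    63.05402258] [-87.16498416  90.94389691] 19.18778449842611 ((-31.143875122070312, 1.9036407470703125), (180.33526611328125, 190.4467010498047), 89.86959075927734)
tab -80.93769104887609 -62.207457325306386 [-19.03359965  22.81743591] 181.46190305341906 1171
top -64.27579878046372 [-19.05207829  22.85734874]
```

View pics/w1.png

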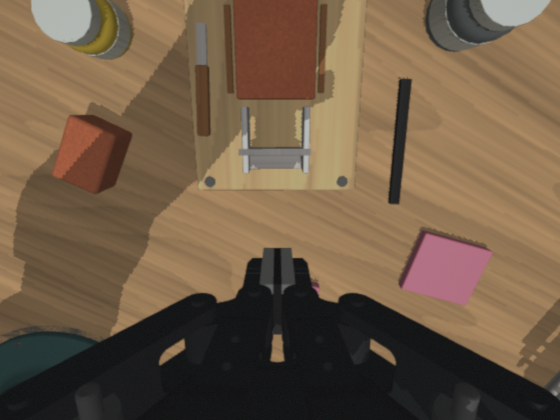

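The wrist view shows the tab edge-on at (275,152), the cheeks either side of it, and the fingers centred behind. The board estimate holds to about 2 mm. I descend behind the tab.

Emit:
play_rows(series=[[[0,0,0,0,-2.5,25,0],[0,0,0,0,-2.5,55,0],[0,0,0,0,-2.5,85,0],[0,0,0,0,-2.5,102,0],[0,0,0,0,-2.5,107,0],[0,0,0,0,-2.5,107,0],[0,0,0,0,-2.5,107,0]]])

```text
time: 2.45
eef_pos: [460.3, -109.7, 125.2]
orientation: [0.97, 0.242, 0.0, 0.0]
contact_force: [0.2, -0.1, 0.4]
width: -0.0
finger_force: 0.0
```

Emit:
play_rows(series=[[[0,0,0,8,0,1,0],[0,0,0,16,0,2,0],[0,0,0,22,0,2,0],[0,0,0,28,0,2.5,0],[0,0,0,35,0,3,0],[0,0,0,43,0,5,0],[0,0,0,51,0,7,0],[0,0,0,60,0,10,0],[0,0,0,60,0,10,0]]])

```text
time: 3.35
eef_pos: [513.5, -80.3, 113.8]
orientation: [0.97, 0.243, -0.0, -0.0]
contact_force: [-0.4, 0.4, 0.2]
width: 0.2
finger_force: 0.0
```

```bash
python3 - <<'E'
from h import *
s,p,d=snap('side','side1'); print({k:np.round(s[k],3) for k in ['time','eef_pos','contact_force']})
a=p[150:330,190:420]; cv2.imwrite('pics/side1c.png',cv2.resize(a,None,fx=3.3,fy=3.3,interpolation=cv2.INTER_CUBIC))
E
```

```text
{'time': np.float64(3.35), 'eef_pos': array([513.519, -80.284, 113.765]), 'contact_force': array([-0.393,  0.4  ,  0.237])}
```

View pics/side1c.png

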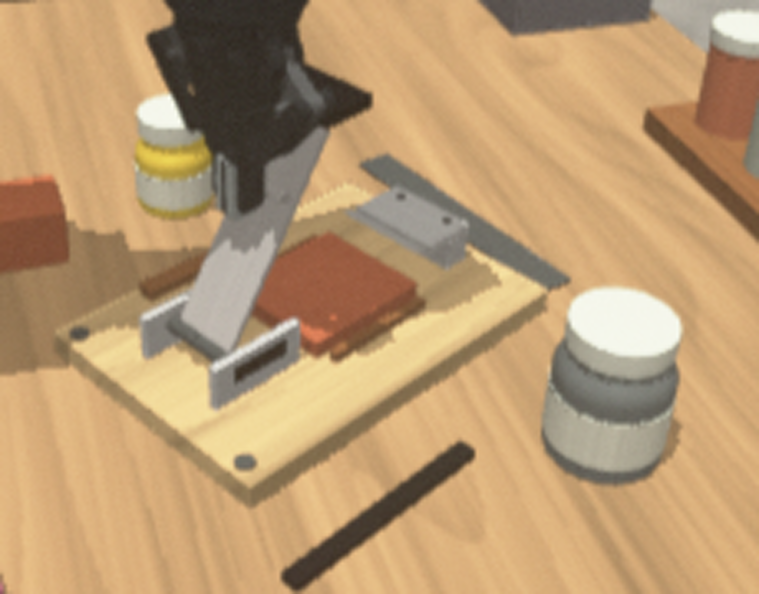

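The side crop shows the tab leaning towards the lip at about 60°, with the fingertips (240,195) just below the ridge. I keep folding.

Emit:
play_rows(series=[[[0,0,0,7,0,5,0],[0,0,0,13,0,10,0],[0,0,0,19,0,16,0],[0,0,0,25,0,21,0],[0,0,0,31,0,27,0],[0,0,0,36,0,33,0],[0,0,0,42,0,41,0],[0,0,0,47,0,50,0],[0,0,0,51,0,59,0],[0,0,0,54,0,67,0],[0,0,0,55,0,73,0],[0,0,0,55,0,73,0]]])

```text
time: 4.6
eef_pos: [561.1, -55.0, 40.5]
orientation: [0.97, 0.243, -0.0, -0.0]
contact_force: [-0.1, -0.9, 1.7]
width: -0.0
finger_force: 0.6
```

```bash
python3 - <<'E'
from h import *
s,p,d=snap('side','side2'); print({k:np.round(s[k],3) for k in ['time','eef_pos','contact_force']})
a=p[150:330,190:420]; cv2.imwrite('pics/side2c.png',cv2.resize(a,None,fx=3.3,fy=3.3,interpolation=cv2.INTER_CUBIC))
E
```

```text
{'time': np.float64(4.6), 'eef_pos': array([561.142, -54.999,  40.46 ]), 'contact_force': array([-0.055, -0.898,  1.651])}
```

View pics/side2c.png

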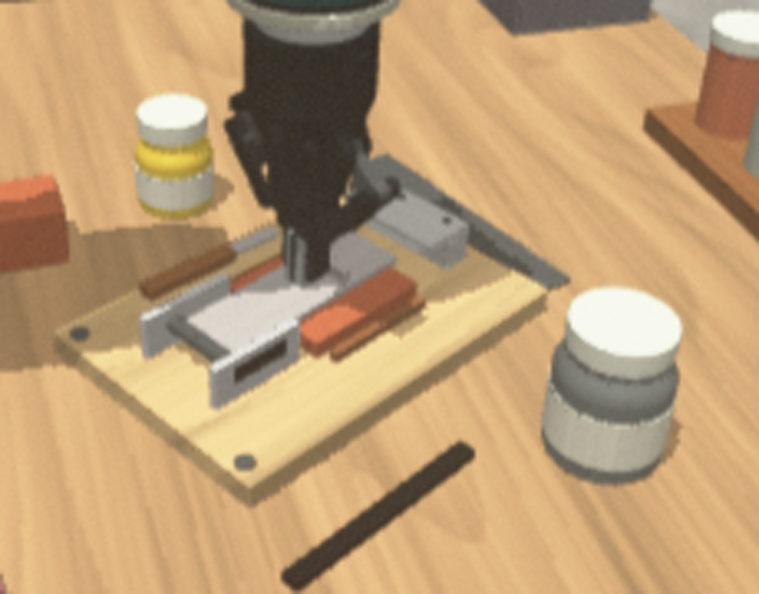

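Folded flat: the tab lies over the tile, with the tip at z 40.5 just on the hinge side of the ridge. Now I press lightly.

Emit:
play_rows(series=[[[0,0,0,0,0,1,0],[0,0,0,0,0,2,0],[0,0,0,0,0,3,0],[0,0,0,0,0,3,0],[0,0,0,0,0,3,0]]])

```text
time: 5.15
eef_pos: [561.4, -55.2, 38.4]
orientation: [0.97, 0.243, 0.0, -0.0]
contact_force: [0.7, 0.2, 1.7]
width: -0.0
finger_force: 0.9
```

Emit:
play_rows(series=[[[0,0,0,0,0,1,0],[0,0,0,2,0,1,0],[0,0,0,4,0,1,0],[0,0,0,6,0,1,0],[0,0,0,8,0,1,0],[0,0,0,10,0,1,0],[0,0,0,10,0,1,0]]])

```text
time: 5.85
eef_pos: [569.9, -50.7, 37.4]
orientation: [0.97, 0.243, -0.0, 0.0]
contact_force: [-3.5, -0.5, 7.9]
width: -0.3
finger_force: 3.7
```

Emit:
play_rows(series=[[[0,0,0,2,0,0,0],[0,0,0,4,0,0,0],[0,0,0,6,0,0,0],[0,0,0,8,0,0,0],[0,0,0,10,0,0,0],[0,0,0,12,0,0,0],[0,0,0,14,0,0,0],[0,0,0,16,0,0,0],[0,0,0,16,0,0,0]]])

```text
time: 6.75
eef_pos: [584.0, -43.2, 37.3]
orientation: [0.97, 0.243, -0.0, 0.0]
contact_force: [-2.9, -0.7, 7.6]
width: 0.1
finger_force: 3.7
```

```bash
python3 - <<'E'
from h import *
s,p,d=snap('side','side3'); print({k:np.round(s[k],3) for k in ['time','eef_pos','contact_force']})
a=p[150:330,190:420]; cv2.imwrite('pics/side3c.png',cv2.resize(a,None,fx=3.3,fy=3.3,interpolation=cv2.INTER_CUBIC))
E
```

```text
{'time': np.float64(6.75), 'eef_pos': array([583.999, -43.194,  37.347]), 'contact_force': array([-2.947, -0.681,  7.63 ])}
```

View pics/side3c.png

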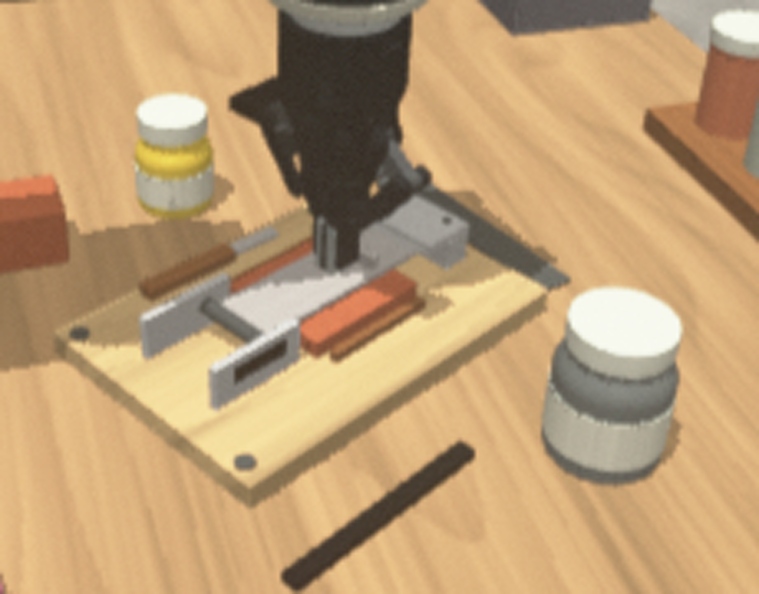

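The tab has slid most of the way; its rear end moved from (178,320) to (210,305). I push on until the force shows the stop.

Emit:
play_rows(series=[[[0,0,0,1.5,0,0,0],[0,0,0,3,0,0,0],[0,0,0,4,0,0,0],[0,0,0,4,0,0,0],[0,0,0,4,0,0,0]]])

```text
time: 7.3
eef_pos: [587.3, -41.6, 37.3]
orientation: [0.97, 0.243, -0.0, 0.0]
contact_force: [-3.9, -1.0, 7.6]
width: -0.4
finger_force: 3.7
```

Emit:
play_rows(series=[[[0,0,0,1,0,0,0],[0,0,0,2,0,0,0],[0,0,0,2,0,0,0],[0,0,0,2,0,0,0]]])

```text
time: 7.7
eef_pos: [587.9, -41.4, 36.9]
orientation: [0.97, 0.242, -0.002, 0.0]
contact_force: [-11.3, -4.1, 9.2]
width: 0.1
finger_force: 7.8
```

The force jumped and motion stopped, so the tab is at its stop. I back off 3 mm, lift clear, and check.

Emit:
play_rows(series=[[[0,0,0,-2,0,0,0],[0,0,0,-4,0,-1,0],[0,0,0,-5,0,-4,0],[0,0,0,-5,0,-12,0],[0,0,0,-5,0,-30,0],[0,0,0,-5,0,-60,0],[0,0,0,-10,0,-95,0],[0,0,0,-40,0,-130,0],[0,0,0,-80,0,-160,0],[0,0,0,-120,0,-180,0],[0,0,0,-120,0,-180,0],[0,0,0,-120,0,-180,0]]])

```text
time: 8.9
eef_pos: [483.5, -97.2, 218.3]
orientation: [0.97, 0.242, 0.001, 0.001]
contact_force: [1.0, 0.3, -0.2]
width: 0.0
finger_force: 0.0
```

```bash
python3 - <<'E'
from h import *
s,p,d=snap('side','side4'); print({k:np.round(s[k],3) for k in ['time','eef_pos','contact_force']})
a=p[150:330,190:420]; cv2.imwrite('pics/side4c.png',cv2.resize(a,None,fx=3.3,fy=3.3,interpolation=cv2.INTER_CUBIC))
snap('wrist','w2'); W,_=wcloud('w2'); yaw=np.radians(28.2); c,sn=np.cos(yaw),np.sin(yaw)
x=(W[...,0]-559.1)*c+(W[...,1]+58.8)*sn; y=-(W[...,0]-559.1)*sn+(W[...,1]+58.8)*c-2
for a in range(-90,80,10):
    m=(abs(x-a)<2)&(abs(y)<12)&(W[...,2]<70); print(a,np.median(W[...,2][m]).round(1) if m.any() else None,end='; ')
E
```

```text
{'time': np.float64(8.9), 'eef_pos': array([483.511, -97.224, 218.31 ]), 'contact_force': array([ 1.048,  0.321, -0.17 ])}
-90 19.6; -80 19.5; -70 19.4; -60 41.1; -50 41.4; -40 40.0; -30 40.2; -20 40.1; -10 40.2; 0 40.5; 10 40.7; 20 40.7; 30 40.8; 40 40.8; 50 42.1; 60 41.0; 70 48.5;
```

View pics/side4c.png

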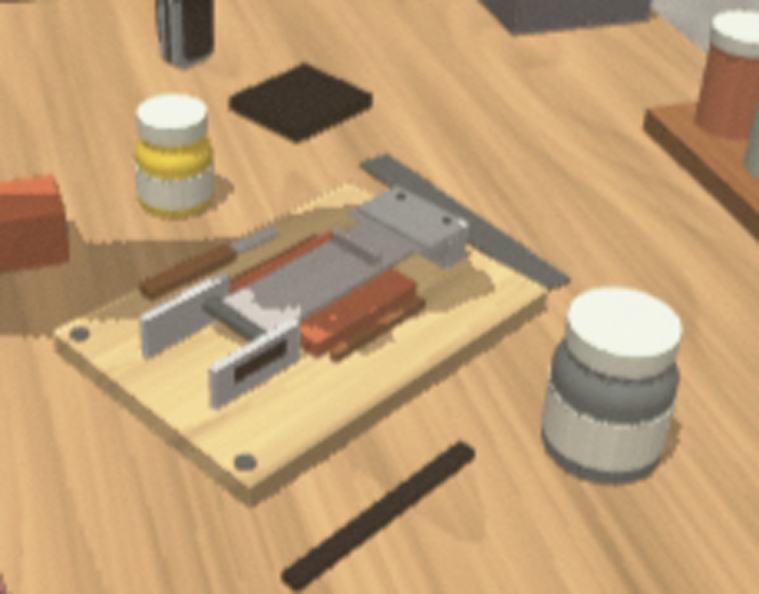

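The tab lies level under the lip, with its surface at a constant z of about 40.5 and the ridge near board x 49, so it is fully home. The tile and bystanders are where they were, and the arm is clear.

```bash
python3 -c "
from bench import manip
print(manip.finish_job())"
```

```text
the job is handed in; nothing more can be done
None
```

The tab is folded over the tile and pushed home under the lip; it stayed down after release, nothing else visibly moved, the arm is clear, and the job is handed in (no verdict was returned).

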